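# Fit the right bush on a potter's wheel axle and hold the snap ring spread at its groove

### The job

The tall black bush on the potter's wheel axle stub is the wrong one: swap it with the short brass bush on the wooden parking post, each pushed fully home. Then take the pliers by their red handles, squeeze them to spread the snap ring on their tips, slide the ring down over the axle stub until it is level with the groove just above the brass bush, and finish while still holding it there, level and spread wide, without leaning on the stub or the bush. Leave everything else where it stands.

Things in the scene. Friction and masses are not known exactly. Their poses are not given: they have to be found in the camera images.
- hub: Fixed axle stub on the table: green round flange (dia 100, 12 mm thick), in its middle an upright steel shaft dia 30, top 62 mm above the table, last 4 mm tapering to dia 23. A dark groove (dia 23) runs round it 30 to 40 mm above the table, hidden at the start by the black bush standing on the flange. Origin: centre of the flange's underside, z up along the shaft.
- groove (a point): Point on the shaft's axis at mid height of the groove, 35 mm above the table.
- post: Fixed wooden parking post: square base 80 x 80 x 12 mm, in its middle an upright round peg dia 28, top 56 mm above the table, last 4 mm tapering. Origin at the centre of the base's underside, z up. At the start the brass bush stands on the base around the peg.
- black_bush: Loose tall black nylon bush (tube), outer dia 48, bore 35, 36 mm tall, about 50 g. Origin at the centre of its underside, z along the bore. Home on the hub or post means its underside rests on the flange or base, 12 mm above the table.
- brass_bush: Loose short brass bush (tube), outer dia 48, bore 35, 18 mm tall, about 130 g. Origin at the centre of its underside, z along the bore. Home on the hub its top is at 30 mm, the lower edge of the groove.
- mat: Fixed round cork mat, dia 90, 3 mm thick, empty: a free place to set a bush down. Origin at the centre of its underside, on the table.
- cradle: Fixed dark wooden rest under the pliers: a strip 26 mm wide, 6 mm thick along its x, with two crossbars whose tops are 24 mm above the table: 42 mm behind (-x, 110 mm wide) and 50 mm ahead (+x, 50 mm wide) of its origin, which lies on the table. The pliers' origin starts about 24 mm above this origin, their x the same way.
- pliers: Loose sprung snap-ring pliers, 0.22 kg, 200 mm long, flat on the cradle, a ring captive on the tips. Origin: midway between the red handles at the place to grip them, level with their underside; x to the ring, y across the handles, z up. Handles 14 mm high, x -55 to +28 mm; over their outer faces at the origin 53 mm free, 36 mm squeezed to the stop. Pivots at x = 50, balance point at x = 24.
- ring_centre (a point): Centre of the snap ring, 118 mm ahead (+x) of the pliers' origin and 2 mm above it, fixed in the pliers' frame. Ring 4 mm thick (pliers' z 0 to 4), outer dia 46; nothing of the pliers reaches below it. Free, it is too narrow for the shaft (27 mm across inside); squeezed to the stop its bore is round, dia 36.
- pliers_squeeze (a joint): Angle of one pliers arm, rad: 0 handles free, 0.18 squeezed to the stop, ring fully spread. The other arm and the ring follow; it springs back when let go. About 6 N on each handle reaches the stop; a grip of 20 to 40 N holds it firmly. Free, the handles splay 0.18 rad each to the rear; at the stop their outer faces are parallel and line up with the pads.
- lamp_left: Small black clay lamp bowl, dia 44, 22 mm tall, bystander. Origin under its centre.
- lamp_right: Another small black clay lamp bowl, same size, bystander. Origin under its centre.
- clay_cup: Terracotta cup, dia 68, 70 mm tall, bystander. Origin under its centre.
- glaze_jar: Blue glaze jar, dia 60, 90 mm tall, bystander. Origin under its centre.
- wrench: Wrench lying on the table, bystander.
- brush: Brush lying on the table, bystander.

How it is judged (in metres and radians):
On the way, in this order (a step that is already met when the one before it is completed fails the run):
1. the bushes are swapped: brass fully home on the axle stub, black fully home on the parking post, both let go (horizontal distance between brass_bush and hub below 0.0045 m and z of brass_bush in the frame of hub between 0.0095 and 0.0145 m and angle between each of brass_bush, black_bush's own z axis and vertical below 0.08 rad and horizontal distance between black_bush and post below 0.0045 m and z of black_bush in the frame of post between 0.0095 and 0.0145 m and contact force between the fingers and brass_bush below 0.3 N and contact force between the fingers and black_bush below 0.3 N), for 0.2 s.
2. the pliers are lifted off the cradle with the ring spread, ring above the end of the stub (height (world z) of ring_centre above 0.062 m and value of joint pliers_squeeze above 0.14 rad and contact force between the fingers and pliers above 3 N), for 0.1 s.
At the end, for the whole second after the job is handed in: Brass bush home on stub, black on post (2.5 mm high, 4.5 mm centred); pliers held still, joint over 0.145 rad, ring centre within 4 mm of the axis and 3.5 mm of mid groove, tilt under 0.09 rad, under 3 N on the stub, 2 N on the bush, off the cradle (horizontal distance between brass_bush and hub below 0.0045 m and z of brass_bush in the frame of hub between 0.0095 and 0.0145 m and angle between each of brass_bush, black_bush's own z axis and vertical below 0.08 rad and horizontal distance between black_bush and post below 0.0045 m and z of black_bush in the frame of post between 0.0095 and 0.0145 m and value of joint pliers_squeeze above 0.145 rad and horizontal distance between ring_centre and groove below 0.004 m and z of ring_centre in the frame of hub between 0.0315 and 0.0385 m and angle between pliers's own z axis and vertical below 0.09 rad and linear speed of pliers below 0.02 m/s and contact force between the fingers and pliers above 3 N and contact force between pliers and hub below 3 N and contact force between pliers and brass_bush below 2 N and contact force between pliers and cradle below 0.1 N); the arm keeps its last pose, push and grip.
It fails at once if a bystander is moved by more than 25 mm (distance of any of lamp_left, lamp_right, clay_cup, glaze_jar, wrench, brush from where it was at the start of the episode above 0.025 m).
It also fails if it takes over 72 s, if anything falls off the work surface, if the arm or the gripper's body presses on something with over 40 N, if the wrist force passes 120 N, or if a joint passes its speed limit or range.

### The arm

A 6-joint arm with a two-finger parallel gripper is mounted at the origin on the work surface. World frame = base frame: x ahead of the robot, y to its left, z up, the work surface at z = 0. Lengths are in mm, angles in rad, forces in N, time in s.
With the tool pointing down it reaches from about 275 to 750 mm from the base axis. Payload 10.2 kg.
Tool frame: the origin (TCP) lies at the centre of the arm's flange, where the gripper is bolted on; the fingertips stand 173 mm ahead of it and the grasp point (between the pads) lies 155 mm ahead of it; z points along the fingers, y is the line along which they close (so a half turn about z gives the same grasp; the last joint's range is limited). The gripper opens to 85 mm and grips with 20 to 120 N. Pads are 22 mm wide; open, the fingers measure 114 mm over their backs; the gripper's body (76 mm by 85 mm) begins 54 mm behind the grasp point. The pads swing forward as they close: fully open they stand 13 mm farther back than shut.
Start: joints at [0.957, 0.313, 1.498, -0, 1.331, -0.223], TCP at [200.001, 485.419, 404.694] pointing down, gripper open.
Joint ranges: [-2.94, 2.94], [-0.97, 2.17], [0.19, 2.56], [-1.23, 4.37], [0.02, 3.11], [-2.88, 2.88]. Speed limits (rad/s): [2.39, 2.39, 3.01, 3.14, 3.14, 3.14].

### API

Orientations are given as a unit quaternion [w, x, y, z].
In Python, from rig import ctrl gives the robot as it stands.
- The arm moves only by the tool steer_hand, called as a command line: name --pt "numbers of a row" for each row, then --argument value for the rest. Schema: {"type":"object","properties":{"plan":{"type":"array","items":{"type":"array","items":{"type":"number"},"minItems":6,"maxItems":6},"minItems":1,"maxItems":8},"jaw":{"type":"number"},"grip_n":{"type":"number"},"only":{"type":"string"},"quiet":{"type":"boolean"},"lines":{"type":"string"}},"required":["plan"],"additionalProperties":false}. plan is a list of rows, 1 to 8 of them, each of 6 numbers: dx, dy, dz in units of 20 mm, then a rotation vector rx, ry, rz in units of 0.2 rad; each row is the pose to reach, as a shift and turn from the pose commanded when the call began, along the tool's axes at that moment; what a row does not reach only later rows make up. A row lasts 1/10 s, in which the tool goes at most 50 mm and 0.15 rad, less where a joint would pass 70% of its speed; a pose out of reach is approached as far as the arm can. jaw is the opening from 0.0 (shut) to 1.0 (fully open), set as the call begins (left out keeps the last). The fingers move at their own pace and stop on an object; grip_n is the grip in N (left out, the last holds). Time passes only in rows, so rows that do not move let the fingers close. The tool returns the time, the measured TCP pose, the force, the opening and the grip force at its end. only (a regular expression) keeps the lines of the reply that match it, lines (a string "A,B") keeps lines A to B, and quiet returns only ok. Input that does not fit is refused with a message, and nothing moves.
- ctrl.sense(): the state, without advancing time (a new reading comes with each control period).
- ctrl.capture(name): name is "scene" or "top" or "wrist"; returns the picture (420x560x3 uint8, red, green, blue); there is no depth.
- ctrl.calibration(name): a dict with "fx", "fy", "cx", "cy" (pixels), "position" and "attitude" of the camera in the world. Camera axes: x right, y down, z forward; pixel columns grow to the right and rows downward; lengths in mm; the calibration is good to about 2 mm. A picture is of the moment at which its call begins: read the wrist's pose just before it. calibration takes no time and is no camera call; for the wrist camera it gives the pose at the moment of the call.
- ctrl.finish_job(): hands the job in; it is judged then, once.
The state is a dict: "time_s": time; "joints": joint angles; "dq": joint speeds; "tau": joint torques, N m; "eef_pos": TCP position; "ee_rot": TCP orientation; "force": force on the tool from outside, world axes, zero at the start; "wrist_torque": the same for the moment, N m; "grip_width": opening from 0.0 (shut) to 1.0 (fully open); "grip_force": force on a finger pad.
Only numpy, scipy, OpenCV 4.12 (cv2) and the standard library are available. Lean on these libraries where they do the work, as an engineer would, in place of code of your own. Each camera call takes 0.05 s, during which the arm holds its last target. There are 200 camera calls.

## Working session

There is one attempt and no reset: what is moved stays moved. The work goes in short steps, Python scripts to look and compute and a tool call to move; the robot and the scene stay as the last step left them, time stands still between calls to the robot, and variables do not carry over. Pictures are saved under pics/ and viewed, at most 10 in all, crops included, and the job is handed in when it is done.

```bash
ls; mkdir -p pics; python3 - <<'E'
from rig import ctrl
import cv2
for n in("scene","top","wrist"):
    c=ctrl.calibration(n); print(n,c)
    cv2.imwrite(f"pics/{n}0.png",ctrl.capture(n)[:,:,::-1])
print(ctrl.sense())
E
```

```text
pics
rig.py
scene {'fx': 397.281878056042, 'fy': 397.281878056042, 'cx': 280.72774504465303, 'cy': 215.4287192684005, 'position': array([1070.99201605,  541.56235373,  771.08783125]), 'attitude': array([-0.13618467,  0.30682162,  0.86967957, -0.36190008])}
top {'fx': 464.812406991893, 'fy': 464.812406991893, 'cx': 271.94187373498687, 'cy': 206.74796391972208, 'position': array([ 374.80779743,  -10.89602533, 1207.68708678]), 'attitude': array([-0.07478856,  0.7310892 , -0.67487245,  0.06680143])}
wrist {'fx': 370.8472249939944, 'fy': 370.8472249939944, 'cx': 279.8862413173009, 'cy': 215.00481324778343, 'position': array([138.98585982, 509.74484724, 373.10240717]), 'attitude': array([0.1082936 , 0.82411543, 0.55125661, 0.07226622])}
{'time_s': 0.15, 'joints': array([ 9.56617710e-01,  3.13314559e-01,  1.49824475e+00, -1.65007299e-05,
        1.33099447e+00, -2.23430436e-01]), 'dq': array([-0.00102275, -0.00155953, -0.00213612, -0.00092175, -0.00071947,
       -0.00060923]), 'tau': array([ 1.62674089e-03, -4.12372720e+01, -2.59797120e+01, -2.36509068e-04,
        3.27082358e-03,  7.32894108e-06]), 'eef_pos': array([199.97495378, 485.39602299, 404.27670154]), 'ee_rot': array([-1.88109457e-04,  1.94131574e-01,  9.80975382e-01, -4.42290314e-04]), 'force': array([0.56616892, 0.48032028, 0.16388407]), 'wrist_torque': array([-0.04399861,  0.04129354,  0.01516541]), 'grip_force': 0.0, 'grip_width': 1.001978137147061}
```

View pics/top0.png

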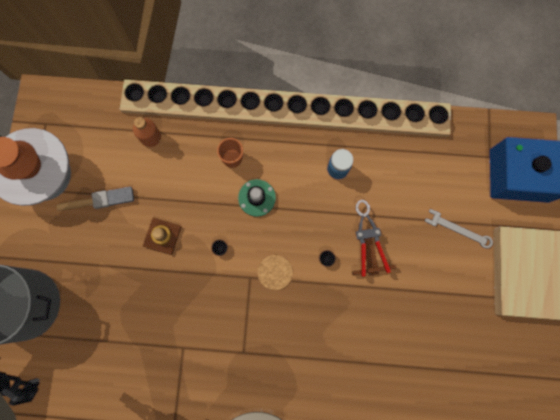

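View pics/scene0.png

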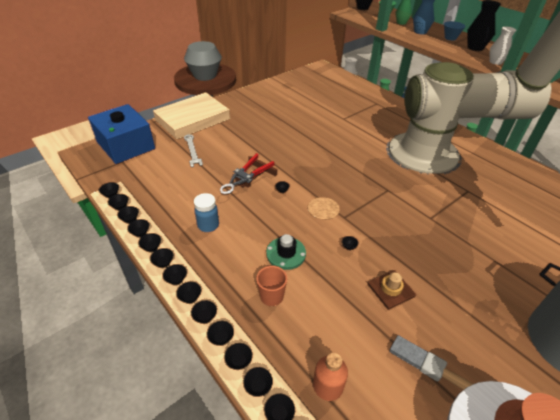

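The top view shows the hub at (257,198), post (162,236), mat (275,272), pliers ring (362,208) with handles running to about (375,265), and lamps at (220,247) and (327,258). In the scene view the stub top is near (287,240) and the peg top near (394,277).

```bash
cat > h.py <<'E'
import numpy as np, cv2
from rig import ctrl
from scipy.spatial.transform import Rotation as R
rot=lambda q: R.from_quat(q,scalar_first=True).as_matrix()
def ray(c,uv):
    d=rot(c["attitude"])@np.array([(uv[0]-c["cx"])/c["fx"],(uv[1]-c["cy"])/c["fy"],1]); return np.array(c["position"]),d/np.linalg.norm(d)
def plane(c,uv,z):
    o,d=ray(c,uv); return o+d*(z-o[2])/d[2]
def tri(obs):
    A=np.zeros((3,3));b=np.zeros(3); rs=[ray(*o) for o in obs]
    for o,d in rs: P=np.eye(3)-np.outer(d,d);A+=P;b+=P@o
    x=np.linalg.solve(A,b); return x,[np.linalg.norm((np.eye(3)-np.outer(d,d))@(x-o)) for o,d in rs]
def proj(c,p):
    v=rot(c["attitude"]).T@(np.asarray(p,float)-c["position"]); return np.array([c["fx"]*v[0]/v[2]+c["cx"],c["fy"]*v[1]/v[2]+c["cy"]])
def totool(dp,s=None):
    s=s or ctrl.sense(); return rot(s["ee_rot"]).T@dp
E
python3 - <<'E'
from h import *
np.set_printoptions(precision=1,suppress=True)
t=ctrl.calibration("top");s=ctrl.calibration("scene")
for n,a,b,z in [("hubtop",(257,195),(287,239),62),("pegtop",(160,234),(394,276),56),("mat",(275,272),(323,208),3),("ring",(362,208),(227,188),26),("lampL",(220,247),(350,243),20),("lampR",(327,258),(282,187),20),("cup",(231,152),(271,275),68),("jar",(342,160),(205,201),90),("pl rear L",(364,275),(272,165),34),("pl rear R",(388,270),(251,157),34)]:
    print(n,*tri([(t,a),(s,b)]),plane(t,a,z))
E
```

```text
hubtop [637.6  52.2  48.2] [np.float64(0.28714783279729644), np.float64(0.28714783279749284)] [634.3  51.6  62. ]
pegtop [518.1 287.7  45.3] [np.float64(0.16866920102788005), np.float64(0.16866920102775076)] [516.7 285.1  56. ]
mat [450.   -9.6  -3.5] [np.float64(1.0008977052471684), np.float64(1.0008977052471066)] [448.9  -8.9   3. ]
ring [ 631.1 -222.    24. ] [np.float64(1.44249625415166), np.float64(1.4424962541516622)] [ 629.6 -220.7   26. ]
lampL [500.2 138.1  13.3] [np.float64(0.8256124016877399), np.float64(0.8256124016876238)] [500.  136.6  20. ]
lampR [ 495.  -139.6   11.6] [np.float64(0.5559670999163574), np.float64(0.5559670999163321)] [ 493.8 -138.2   20. ]
cup [742.7 126.   66.3] [np.float64(2.544634718976402), np.float64(2.5446347189763423)] [740.3 127.6  68. ]
jar [ 737.8 -155.9   81.5] [np.float64(0.8086055956756604), np.float64(0.8086055956756296)] [ 734.4 -154.3   90. ]
pl rear L [ 458.5 -234.2   18.5] [np.float64(0.05415416047537194), np.float64(0.054154160475465486)] [ 457.4 -231.3   34. ]
pl rear R [ 481.5 -299.9   19.2] [np.float64(7.752535323927358), np.float64(7.75253532392737)] [ 474.6 -290.7   34. ]
```
Good rough. Positions: hub ≈(636,52), post (517,286), mat (450,-9).

```bash
python3 - <<'E'
from h import *
np.set_printoptions(precision=3,suppress=True)
s=ctrl.sense();c=ctrl.calibration("wrist");T=rot(s["ee_rot"])
print("T\n",T,"\ncam in tool\n",T.T@rot(c["attitude"]),T.T@(c["position"]-s["eef_pos"]))
p=s["eef_pos"]
for tgt in [(636,52,330),(620,60,330),(517,286,330),(500,270,330)]:
    d=np.array(tgt)-p; cc=dict(c);cc["position"]=c["position"]+d
    print(tgt,T.T@d,"hub",proj(cc,(636,52,62)),"post",proj(cc,(517,286,56)))
E
```

```text
T
 [[-0.925  0.381 -0.001]
 [ 0.381  0.925 -0.001]
 [ 0.    -0.001 -1.   ]] 
cam in tool
 [[-0.001 -0.966 -0.258]
 [ 1.    -0.001  0.001]
 [-0.001 -0.258  0.966]] [65.657 -0.672 31.11 ]
(636, 52, 330) [-568.245 -234.587   74.385] hub [281.077 218.422] post [ 597.914 -140.476]
(620, 60, 330) [-550.404 -233.284   74.388] hub [279.152 243.884] post [ 588.43  -101.256]
(517, 286, 330) [-369.09   -63.549   74.264] hub [ 67.771 458.021] post [281.051 216.06 ]
(500, 270, 330) [-359.465  -84.818   74.286] hub [ 95.847 467.49 ] post [312.094 229.591]
```

Units first: shifts go in units of 20 mm and turns go in units of 0.2 rad. So -369 mm is -18.45, 74 mm is 3.7.

```bash
cat > cap.py <<'E'
import sys,pickle
from h import *
n=sys.argv[1]; s=ctrl.sense(); c=ctrl.calibration("wrist"); im=ctrl.capture("wrist")[:,:,::-1]
cv2.imwrite(f"pics/w{n}.png",im); pickle.dump((c,s),open(f"pics/w{n}.pkl","wb")); print(n,s["eef_pos"],s["dq"].max())
E
```

steer_hand --pt "-2.3 -0.4 0.45 0 0 0" --pt "-4.6 -0.8 0.9 0 0 0" --pt "-6.95 -1.2 1.4 0 0 0" --pt "-9.25 -1.6 1.85 0 0 0" --pt "-11.55 -2 2.3 0 0 0" --pt "-13.85 -2.4 2.8 0 0 0" --pt "-16.15 -2.8 3.25 0 0 0" --pt "-18.45 -3.2 3.7 0 0 0" --jaw 1 --grip_n 20

```text
time_s: 0.95
eef_pos: [518.2, 284.3, 330.1]
ee_rot: [-0.0, 0.194, 0.981, -0.0]
force: [0.3, 1.0, -0.3]
grip_width: 0.998
grip_force: 0.0
```

steer_hand --pt "0 0 0 0 0 0" --pt "0 0 0 0 0 0" --pt "0 0 0 0 0 0"

```text
time_s: 1.25
eef_pos: [516.1, 286.3, 330.8]
ee_rot: [-0.0, 0.194, 0.981, 0.0]
force: [-1.3, 0.2, -0.3]
grip_width: 1.003
grip_force: 0.0
```

```bash
python3 cap.py 1
```

```text
1 [516.08381577 286.31272063 330.82878107] 0.011720622966712325
```

steer_hand --pt "-1.65 -1.4 0 0 0 0" --pt "-3.3 -2.85 0 0 0 0" --pt "-5 -4.25 0 0 0 0" --pt "-5 -4.25 0 0 0 0" --pt "-5 -4.25 0 0 0 0" --pt "-5 -4.25 0 0 0 0"

```text
time_s: 1.9
eef_pos: [576.1, 170.4, 331.0]
ee_rot: [0.0, 0.193, 0.981, 0.0]
force: [0.4, 0.2, 0.4]
grip_width: 1.002
grip_force: 0.0
```

```bash
python3 cap.py 2
```

```text
2 [576.12385995 170.43456426 330.97592361] 0.006408395797449835
```

steer_hand --pt "-1.65 -1.4 0 0 0 0" --pt "-3.3 -2.85 0 0 0 0" --pt "-5 -4.3 0 0 0 0" --pt "-5 -4.3 0 0 0 0" --pt "-5 -4.3 0 0 0 0" --pt "-5 -4.3 0 0 0 0"

```text
time_s: 2.55
eef_pos: [636.1, 53.1, 330.8]
ee_rot: [-0.0, 0.193, 0.981, 0.0]
force: [-0.0, -0.1, -0.4]
grip_width: 0.999
grip_force: 0.0
```

```bash
python3 cap.py 3
python3 - <<'E'
import cv2,numpy as np
a=[cv2.imread(f"pics/w{i}.png") for i in (1,2,3)]
m=np.zeros((600,800,3),np.uint8)
for k,i in enumerate(a): m[(k//2)*300:(k//2)*300+300,(k%2)*400:(k%2)*400+400]=cv2.resize(i,(400,300))
cv2.imwrite("pics/m1.png",m)
E
```

```text
3 [636.09671588  53.13294942 330.78364119] 0.006121043966145031
```

View pics/m1.png

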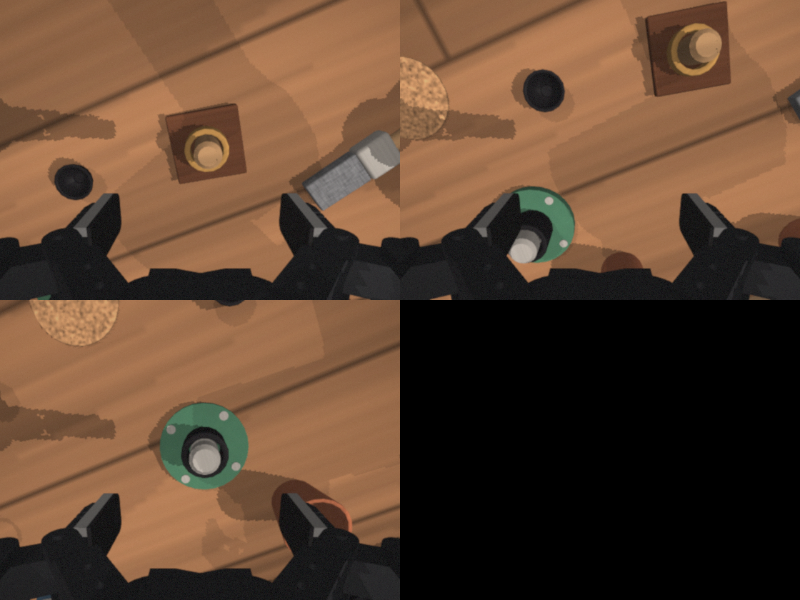

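The montage shows the post at about (208,150) in w1 and (690,48) in w2, and the hub at (205,448) in w3. The steel top is at (205,460) in w3 and (523,247) in w2. Next I'll measure them precisely.

```bash
cat > m.py <<'E'
from h import *
import pickle
np.set_printoptions(precision=1,suppress=True)
L=lambda n:(cv2.imread(f"pics/w{n}.png"),)+pickle.load(open(f"pics/w{n}.pkl","rb"))
def blob(mask,near):
    n,l,st,ce=cv2.connectedComponentsWithStats(mask.astype(np.uint8)); ok=[i for i in range(1,n) if st[i,4]>60]
    i=min(ok,key=lambda i:np.hypot(*(ce[i]-near))); m=(l==i).astype(np.uint8)
    c=max(cv2.findContours(m,0,1)[0],key=len); return m,cv2.fitEllipse(cv2.convexHull(c)),st[i]
E
python3 - <<'E'
from m import *
I={n:L(n) for n in(1,2,3)}; H={n:cv2.cvtColor(I[n][0],cv2.COLOR_BGR2HSV).astype(int) for n in I}
# sample profile HSV around peg/shaft tops
for n,p in((1,(291,217)),(2,(428,62)),(3,(287,224)),(2,(172,346))): print(n,p,"H",[tuple(H[n][p[1],p[0]+d]) for d in range(-40,41,8)] if 0 else [ "%d/%d/%d"%tuple(H[n][p[1],p[0]+d]) for d in range(-40,41,5)])
for n,near in((3,(285,207)),(2,(200,310))):
    h=H[n]; m,e,st=blob((h[...,0]>60)&(h[...,0]<95)&(h[...,1]>70),near); print("flange",n,e,st,plane(I[n][1],e[0],12))
t=[cv2.resize(I[n][0][p[1]-60 if p[1]>60 else 0:p[1]+60,p[0]-65:p[0]+65],(400,300),interpolation=cv2.INTER_CUBIC) for n,p in((1,(291,217)),(2,(428,62)),(3,(287,224)),(2,(172,346)))]
cv2.imwrite("pics/m2.png",np.vstack([np.hstack(t[:2]),np.hstack(t[2:])]))
E
```

```text
1 (291, 217) H ['10/137/69', '11/144/69', '17/145/123', '17/143/116', '14/118/121', '15/115/138', '14/119/197', '14/116/192', '14/121/190', '15/118/186', '15/119/184', '15/116/182', '15/126/160', '16/149/188', '10/141/105', '10/146/101', '10/139/101']
2 (428, 62) H ['17/147/113', '14/115/71', '17/110/67', '16/97/66', '15/119/118', '16/119/124', '15/120/189', '14/117/189', '14/120/183', '14/118/181', '14/118/183', '14/118/179', '15/120/176', '9/139/97', '11/146/98', '13/130/149', '12/129/154']
3 (287, 224) H ['70/85/90', '70/87/94', '150/26/30', '105/20/26', '13/20/112', '14/30/188', '14/25/172', '16/26/167', '17/27/168', '17/24/167', '16/29/169', '14/26/169', '19/26/157', '15/15/33', '20/18/43', '69/84/115', '69/90/113']
2 (172, 346) H ['133/60/30', '30/9/27', '146/74/24', '120/23/22', '80/40/19', '16/24/159', '15/27/186', '14/26/185', '14/27/188', '16/26/189', '15/24/172', '16/28/175', '14/25/112', '135/24/21', '120/12/41', '69/88/110', '71/89/115']
flange 3 ((285.2378234863281, 203.90663146972656), (119.74567413330078, 122.13450622558594), 85.02809143066406) [ 225  144  122  120 7146] [639.4  55.9  12. ]
flange 2 ((188.51931762695312, 314.0332946777344), (103.93646240234375, 110.95856475830078), 108.62632751464844) [ 159  262   85  105 3763] [638.4  58.9  12. ]
```

View pics/m2.png

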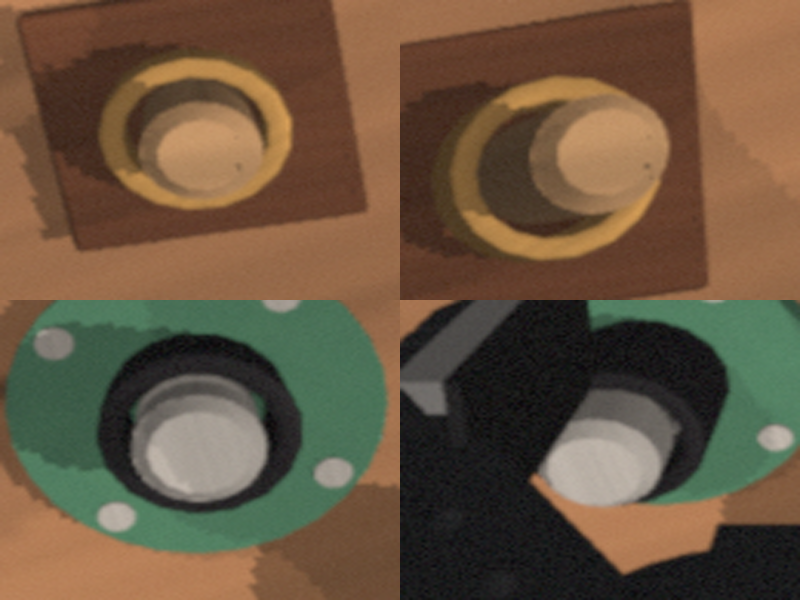

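The crops show the post and brass bush from two places, and the stub with the black bush from two places. From these I read the face centres and converted them back to full-image pixels.

```bash
python3 - <<'E'
from m import *
C={n:L(n)[1] for n in(1,2,3)}; I={n:L(n)[0] for n in (1,2,3)}
def pr(nm,obs,z):
    x,e=tri([(C[n],p) for n,p in obs]); print(nm,x,e,[plane(C[n],p,z) for n,p in obs])
pr("shaft",[(3,(289.3,226.8)),(2,(173.3,354.4))],62)
pr("peg",[(1,(294.2,219)),(2,(432,62.6))],56)
pr("brass",[(1,(289.7,210.4)),(2,(414,68.8))],30)
# model overlay check: predicted circles
def circ(n,c,z,r): return np.array([proj(C[n],(c[0]+r*np.cos(a),c[1]+r*np.sin(a),z)) for a in np.linspace(0,6.28,60)])
for n,x,z,r in((3,(636,54),62,11.5),(3,(636,54),58,15),(1,(516,285),56,10)):
    q=circ(n,x,z,r);print(n,z,q.min(0),q.max(0))
# black bush outer in view 3: dark blob
h=cv2.cvtColor(I[3],cv2.COLOR_BGR2HSV); m,e,st=blob((h[...,2]<55)&(np.indices(h.shape[:2])[0]<270),(287,212)); print("black",e,st,plane(C[3],e[0],48))
h=cv2.cvtColor(I[1],cv2.COLOR_BGR2HSV); m,e,st=blob((h[...,1]>70)&(h[...,0]<13)&(h[...,2]<112),(289,200)); print("base",cv2.minAreaRect(cv2.findNonZero(m)),st,plane(C[1],cv2.minAreaRect(cv2.findNonZero(m))[0],12))
# mat in view 3/2 partly; from top
E
```

```text
shaft [644.5  55.9  58.9] [np.float64(0.23295009052347954), np.float64(0.23295009052332014)] [array([643.8,  56.2,  62. ]), array([642.6,  57.6,  62. ])]
peg [521.8 293.8  55. ] [np.float64(0.24887296174492285), np.float64(0.24887296174477436)] [array([521.7, 294. ,  56. ]), array([521.5, 293.3,  56. ])]
brass [521.4 291.5  29.5] [np.float64(0.049797115709092885), np.float64(0.04979711570906002)] [array([521.3, 291.6,  30. ]), array([521.3, 291.3,  30. ])]
3 62 [264.5 200.7] [299.1 234. ]
3 58 [259.6 194.2] [304.  237.1]
1 56 [264.1 202.1] [293.5 230.4]
black ((286.2142028808594, 213.0745391845703), (65.56117248535156, 70.98030090332031), 174.6857452392578) [ 254  178   66   71 1710] [637.7  56.7  48. ]
base ((285.3426208496094, 200.2216033935547), (100.95008850097656, 108.1190414428711), 80.3802719116211) [ 231  144  114  113 6410] [516.7 290.3  12. ]
```

```bash
cat >> m.py <<'E'
from scipy.optimize import least_squares
def hullc(p):
    h=cv2.convexHull(np.asarray(p,np.float32)); m=cv2.moments(h); return np.array([m["m10"],m["m01"]])/m["m00"],m["m00"]
def cyl(c,x,y,r,z0,z1): return [proj(c,(x+r*np.cos(a),y+r*np.sin(a),z)) for z in(z0,z1) for a in np.linspace(0,6.28,80)]
def fit(c,pts,r,z0,z1,g):
    t,A=hullc(pts); s=least_squares(lambda p:hullc(cyl(c,*p,r,z0,z1))[0]-t,g); return s.x,A,hullc(cyl(c,*s.x,r,z0,z1))[1]
def pts(m): return cv2.findNonZero(m.astype(np.uint8))[:,0]
E
python3 - <<'E'
from m import *
I={n:L(n) for n in(1,2,3)}; H={n:cv2.cvtColor(I[n][0],cv2.COLOR_BGR2HSV).astype(int) for n in I}
h=H[3]; m,_,_=blob((h[...,0]>60)&(h[...,0]<95)&(h[...,1]>70),(285,207)); print("flange",*fit(I[3][1],pts(m),50,0,12,(640,55)))
m,_,_=blob((h[...,2]<55)&(np.indices(h.shape[:2])[0]<270),(287,212)); print("black",*fit(I[3][1],pts(m),24,12,48,(640,55)))
for n,q in((1,(290,210)),(2,(414,69))):
    h=H[n]; m=(h[...,0]>=16)&(h[...,0]<22)&(h[...,1]>128)&(h[...,2]>60); m,e,st=blob(m,q); print("brass",n,st,*fit(I[n][1],pts(m),24,12,30,(520,292)))
for n,q,r,z,v in((1,(294,219),10,56,170),(2,(432,62),10,56,170),(3,(289,227),11.5,62,160),(2,(173,354),11.5,62,160)):
    h=H[n]; m=(h[...,2]>v)&((h[...,1]<127) if r==10 else (h[...,1]<45)); m,e,st=blob(m,q); x=fit(I[n][1],pts(m),r,z-.1,z,(600,150)); print("top",n,st,e,x, np.sqrt(x[1]/x[2])*r)
E
```

```text
flange [641.7  55. ] 11420.0 12067.009956391063
black [640.7  55.6] 3603.0 3942.968629653682
brass 1 [ 258  177   63   64 1376] [521.4 291.1] 3071.5 3301.052814751165
brass 2 [ 373   32   74   75 1673] [521.7 289.9] 4094.5 4542.18969938613
top 1 [277 202  34  33 783] ((294.591796875, 217.65554809570312), (31.80426025390625, 33.81953048706055), 73.48770904541016) (array([521.1, 294.5]), 801.0, 651.921205289429) 11.084566269503103
top 2 [415  44  35  36 901] ((431.98406982421875, 61.35149383544922), (32.30246353149414, 37.155189514160156), 43.35116195678711) (array([520.9, 293.4]), 915.5, 897.5669175275834) 10.099404243346255
top 3 [270 209  38  32 877] ((287.97259521484375, 224.6756591796875), (31.074764251708984, 36.907257080078125), 80.55220794677734) (array([642.3,  55.8]), 873.0, 892.7081283566076) 11.37235000992908
top 2 [155 336  36  32 836] ((172.8295135498047, 351.92474365234375), (30.115966796875, 36.36081314086914), 70.91541290283203) (array([640.9,  58. ]), 828.5, 668.643669005949) 12.801083436587737
```

steer_hand --pt "-0.2 0.2 2 0 0 0" --pt "-0.2 0.2 4 0 0 0" --pt "-0.2 0.2 5.75 0 0 0" --pt "-0.2 0.2 7 0 0 0" --pt "-0.2 0.2 7 0 0 0" --pt "-0.2 0.2 7 0 0 0" --jaw 1 --grip_n 20

```text
time_s: 3.2
eef_pos: [641.9, 54.5, 191.8]
ee_rot: [0.0, 0.194, 0.981, 0.0]
force: [-0.4, -0.0, 0.2]
grip_width: 1.002
grip_force: 0.0
```

steer_hand --pt "0 0 0 0 0 0" --pt "0 0 0 0 0 0" --pt "0 0 0 0 0 0" --pt "0 0 0 0 0 0" --pt "0 0 0 0 0 0" --pt "0 0 0 0 0 0" --jaw 0 --grip_n 30

```text
time_s: 3.8
eef_pos: [642.1, 53.6, 192.2]
ee_rot: [0.001, 0.194, 0.981, 0.0]
force: [-1.1, 0.4, 7.6]
grip_width: 0.549
grip_force: 30.8
```

Scaled: 151 mm is 7.55, -126 mm is -6.3.

steer_hand --pt "0 0 -1.25 0 0 0" --pt "0 0 -2.5 0 0 0" --pt "0 0 -3.75 0 0 0" --pt "1.5 -1.25 -3.75 0 0 0" --pt "3 -2.5 -3.75 0 0 0" --pt "4.55 -3.8 -3.75 0 0 0" --pt "6.05 -5.05 -3.75 0 0 0" --pt "7.55 -6.3 -3.75 0 0 0"

```text
time_s: 4.6
eef_pos: [452.6, -5.7, 266.1]
ee_rot: [0.0, 0.194, 0.981, -0.0]
force: [0.4, -1.4, 0.1]
grip_width: 0.548
grip_force: 34.0
```

steer_hand --pt "0 0 0 0 0 0" --pt "0 0 0 0 0 0" --pt "0 0 0 0 0 0"

```text
time_s: 4.9
eef_pos: [455.0, -5.4, 266.2]
ee_rot: [0.001, 0.194, 0.981, -0.0]
force: [0.0, -0.3, -0.9]
grip_width: 0.55
grip_force: 34.0
```

```bash
python3 cap.py 4
python3 - <<'E'
from m import *
c=ctrl.calibration("top"); im=ctrl.capture("top"); cv2.imwrite("pics/t1.png",im[:,:,::-1])
w=cv2.imread("pics/w4.png")
cv2.imwrite("pics/m3.png",np.hstack([cv2.resize(w,(400,300)),cv2.resize(im[130:310,180:420,::-1],(400,300))]))
E
```

```text
4 [454.96503788  -5.41774711 266.16885641] 0.01163428818894821
```

View pics/m3.png

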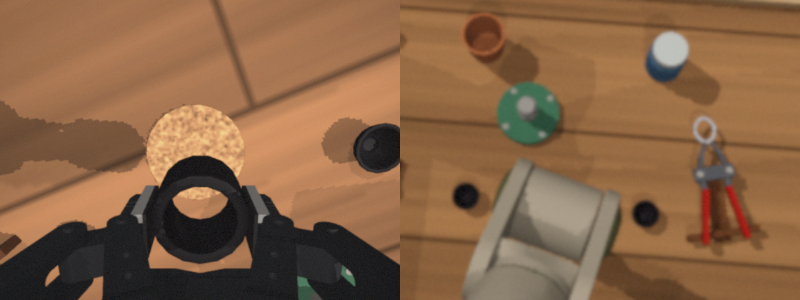

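The wrist view shows the black bush held squarely (rim centre about (280,304) full image), with the mat below and slightly ahead at about (273,210). The top view shows the bare stub.

Scaled: 83 mm is 4.15, 75 mm is 3.75.

steer_hand --pt "0 0 1.5 0 0 0" --pt "0 0 2.75 0 0 0" --pt "0 0 3.75 0 0 0" --pt "0 0 4.1 0 0 0" --pt "0 0 4.15 0 0 0" --pt "0 0 4.15 0 0 0" --pt "0 0 4.15 0 0 0"

```text
time_s: 5.7
eef_pos: [454.5, -5.4, 183.0]
ee_rot: [0.0, 0.194, 0.981, -0.0]
force: [-0.1, 0.5, 0.1]
grip_width: 0.547
grip_force: 33.6
```

```bash
python3 - <<'E'
from m import *
im,c,s=L(4)
print("mat w4",plane(c,(273,210),3)); T=rot(s["ee_rot"])
p=plane(c,(280,300),s["eef_pos"][2]-144); print("bush in tool",T.T@(p-s["eef_pos"]))
E
```

```text
mat w4 [447.1  -7.5   3. ]
bush in tool [  5.9  -0.6 144. ]
```

steer_hand --pt "0 0 0 0 0 0" --pt "0 0 0 0 0 0" --pt "0 0 0 0 0 0" --pt "0 0 0 0 0 0" --pt "0 0 0 0 0 0" --jaw 1

```text
time_s: 6.2
eef_pos: [454.2, -5.4, 182.7]
ee_rot: [0.0, 0.194, 0.981, -0.0]
force: [0.5, -0.2, 0.5]
grip_width: 0.996
grip_force: 0.0
```

steer_hand --pt "0 0 -2 0 0 0" --pt "0 0 -4.5 0 0 0" --pt "0 0 -7 0 0 0" --pt "0 0 -7.35 0 0 0" --pt "0 0 -7.35 0 0 0" --pt "0 0 -7.35 0 0 0" --pt "0 0 -7.35 0 0 0"

```text
time_s: 6.9
eef_pos: [454.0, -5.4, 328.1]
ee_rot: [-0.002, 0.194, 0.981, 0.0]
force: [0.9, 0.3, -0.0]
grip_width: 0.999
grip_force: 0.0
```

```bash
python3 cap.py 5
python3 - <<'E'
from m import *
im,c,s=L(5); T=rot(s["ee_rot"])
h=cv2.cvtColor(im,cv2.COLOR_BGR2HSV).astype(int); i=np.indices(h.shape[:2])
m,e,st=blob((h[...,2]<45)&(i[0]<300),(282,214)); x=fit(c,pts(m),24,3,39,(454,-5)); print(st,x, "in tool",T.T@(np.r_[x[0],0]-s["eef_pos"]))
cv2.imwrite("pics/m4.png",np.hstack([im[120:320,180:400],(m[120:320,180:400,None]*255).repeat(3,2)]))
E
```

```text
5 [453.99612428  -5.39503057 328.14705603] 0.0013979934060258771
[ 249  172   63   67 1883] (array([452. ,  -5.1]), 3266.5, 3756.934613174293) in tool [  1.   -0.3 328.2]
```

Scaled: 51 mm is 2.55, 37 mm is 1.85.

steer_hand --pt "0.4 2.15 0 0 0 0" --pt "0.75 4.3 0 0 0 0" --pt "1.1 6.45 0 0 0 0" --pt "1.45 8.55 0 0 0 0" --pt "1.85 10.7 0 0 0 0" --pt "2.2 12.85 0 0 0 0" --pt "2.55 15 0 0 0 0" --pt "2.55 15 0 0 0 0" --jaw 1 --grip_n 20

```text
time_s: 7.75
eef_pos: [521.2, 295.3, 327.8]
ee_rot: [-0.001, 0.192, 0.981, -0.0]
force: [0.3, -0.6, 0.5]
grip_width: 1.005
grip_force: 0.0
```

steer_hand --pt "0 0 1.5 0 0 0" --pt "0 0 3 0 0 0" --pt "0 0 4.5 0 0 0" --pt "0 0 5.75 0 0 0" --pt "0 0 6.75 0 0 0" --pt "0 0 7.15 0 0 0" --pt "0 0 7.15 0 0 0" --pt "0 0 7.15 0 0 0"

```text
time_s: 8.55
eef_pos: [521.6, 291.3, 187.4]
ee_rot: [0.0, 0.194, 0.981, 0.0]
force: [-0.3, -0.3, -0.1]
grip_width: 0.999
grip_force: 0.0
```

steer_hand --pt "0 0 0 0 0 0" --pt "0 0 0 0 0 0" --pt "0 0 0 0 0 0" --pt "0 0 0 0 0 0" --pt "0 0 0 0 0 0" --pt "0 0 0 0 0 0" --jaw 0 --grip_n 35

```text
time_s: 9.15
eef_pos: [521.5, 291.5, 187.8]
ee_rot: [0.001, 0.194, 0.981, 0.0]
force: [-2.2, 0.1, 6.2]
grip_width: 0.546
grip_force: 35.3
```

Scaled: -75 mm is -3.75, -29 mm is -1.45.

steer_hand --pt "0 0 -1.25 0 0 0" --pt "0 0 -2.5 0 0 0" --pt "0 0 -3.75 0 0 0" --pt "-1.65 -1.45 -3.75 0 0 0" --pt "-3.35 -2.85 -3.75 0 0 0" --pt "-5.05 -4.3 -3.75 0 0 0" --pt "-6.7 -5.75 -3.75 0 0 0" --pt "-8.4 -7.15 -3.75 0 0 0"

```text
time_s: 9.95
eef_pos: [622.6, 93.5, 261.8]
ee_rot: [-0.0, 0.194, 0.981, -0.0]
force: [0.8, 0.4, -1.7]
grip_width: 0.548
grip_force: 36.7
```

steer_hand --pt "-1.65 -1.45 0 0 0 0" --pt "-1.65 -1.45 0 0 0 0" --pt "-1.65 -1.45 0 0 0 0" --pt "-1.65 -1.45 0 0 0 0" --pt "-1.65 -1.45 0 0 0 0"

```text
time_s: 10.45
eef_pos: [641.3, 57.0, 261.8]
ee_rot: [-0.0, 0.193, 0.981, 0.0]
force: [0.4, -0.1, -1.8]
grip_width: 0.553
grip_force: 36.7
```

```bash
python3 cap.py 6
python3 - <<'E'
from m import *
im,c,s=L(6);T=rot(s["ee_rot"])
h=cv2.cvtColor(im,cv2.COLOR_BGR2HSV).astype(int)
z=s["eef_pos"][2]-187.8; m=(h[...,0]>=14)&(h[...,0]<24)&(h[...,1]>110)&(h[...,2]>50); m,e,st=blob(m,(280,300)); x=fit(c,pts(m),24,z+30-.1,z+30,(642,55)); print(st,e,x,T.T@(np.r_[x[0],0]-s["eef_pos"]))
m,e,st=blob((h[...,0]>60)&(h[...,0]<95)&(h[...,1]>70),(285,207)); print("flange",st,*fit(c,pts(m),50,0,12,(640,55)))
print("pred shaft top px",proj(c,(642,55.6,62)),"bush axis at z62",proj(c,(*s["eef_pos"][:2],62)))
cv2.imwrite("pics/m5.png",cv2.resize(im[140:380,140:420],(700,600)))
E
```

```text
6 [641.28161374  56.95952354 261.78526731] 9.843939985262358e-05
[ 218  225  125  126 8235] ((280.1983642578125, 288.22381591796875), (124.91828918457031, 126.33440399169922), 174.60240173339844) (array([638.9,  57.3]), 12261.5, 11835.585439383285) [  2.3  -0.6 261.8]
flange [  199   147   159   120 10794] [633.9  57.7] 15386.0 20483.9016126747
pred shaft top px [279.  258.3] bush axis at z62 [281.1 256. ]
```

View pics/m5.png

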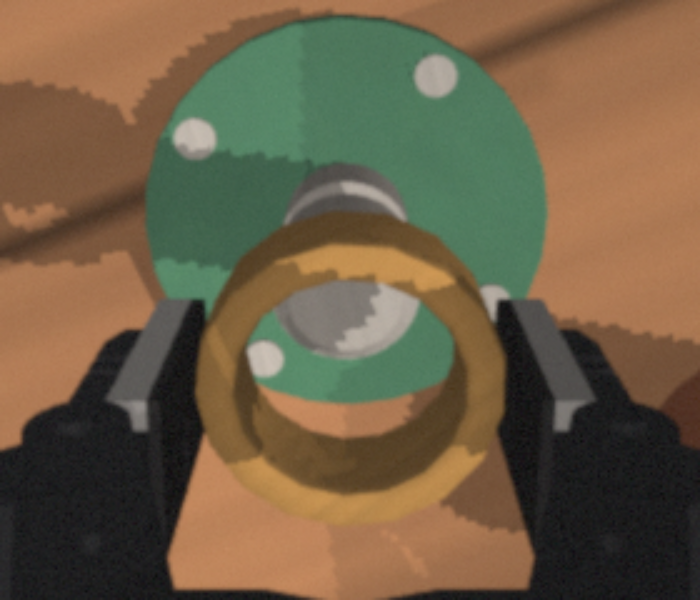

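The crop shows the brass bush squarely gripped (ring centre about (350,365)), with the bare stub below it at crop x≈347. The sideways position is right. I still need the fore-aft offset.

```bash
python3 - <<'E'
from m import *
im,c,s=L(6);T=rot(s["ee_rot"]);h=cv2.cvtColor(im,cv2.COLOR_BGR2HSV).astype(int)
z=s["eef_pos"][2]-187.8; m=(h[...,0]>=14)&(h[...,0]<24)&(h[...,1]>110)&(h[...,2]>50); m,e,st=blob(m,(280,300))
x=fit(c,pts(m),24,z+12,z+30,(642,55)); b=x[0]; print(x,"in tool",T.T@(np.r_[b,0]-s["eef_pos"]),"shift to hub in tool",T.T@np.r_[np.array([642,55.6])-b,0])
q=cyl(c,642,55.6,11.5,61.9,62); q2=cyl(c,642,55.6,15,57.9,58); print(np.max(q,0),np.min(q,0),np.max(q2,0),np.min(q2,0))
E
```

```text
(array([641.1,  56.4]), 12261.5, 13006.973252110882) in tool [ -0.1  -0.6 261.8] shift to hub in tool [-1.2 -0.4 -0. ]
[302.7 280.1] [255.4 235.8] [309.3 283.1] [248.8 226.3]
```

Scaled: 60 mm is 3, -1 mm is -0.05.

steer_hand --pt "-0.05 -0.025 0.5 0 0 0" --pt "-0.05 -0.025 1 0 0 0" --pt "-0.05 -0.025 1.5 0 0 0" --pt "-0.05 -0.025 2 0 0 0" --pt "-0.05 -0.025 2.5 0 0 0" --pt "-0.05 -0.025 3 0 0 0" --pt "-0.05 -0.025 3 0 0 0" --pt "-0.05 -0.025 3 0 0 0"

```text
time_s: 11.3
eef_pos: [642.4, 54.9, 201.7]
ee_rot: [0.0, 0.194, 0.981, -0.0]
force: [-0.6, 0.4, -0.3]
grip_width: 0.547
grip_force: 36.7
```

steer_hand --pt "0 0 0.2 0 0 0" --pt "0 0 0.4 0 0 0" --pt "0 0 0.6 0 0 0" --pt "0 0 0.675 0 0 0" --pt "0 0 0.675 0 0 0" --pt "0 0 0.675 0 0 0"

```text
time_s: 11.9
eef_pos: [642.4, 55.0, 188.2]
ee_rot: [0.0, 0.194, 0.981, 0.0]
force: [-0.4, 0.0, -2.2]
grip_width: 0.55
grip_force: 36.7
```

steer_hand --pt "0 0 0 0 0 0" --pt "0 0 0 0 0 0" --pt "0 0 0 0 0 0" --pt "0 0 0 0 0 0" --pt "0 0 0 0 0 0" --jaw 1 --grip_n 20

```text
time_s: 12.4
eef_pos: [642.4, 55.0, 188.2]
ee_rot: [0.0, 0.194, 0.981, -0.0]
force: [0.2, -0.4, -0.1]
grip_width: 0.998
grip_force: 0.0
```

steer_hand --pt "0 0 -2 0 0 0" --pt "0 0 -4.5 0 0 0" --pt "0 0 -7 0 0 0" --pt "0 0 -7.15 0 0 0" --pt "0 0 -7.15 0 0 0" --pt "0 0 -7.15 0 0 0"

```text
time_s: 13.0
eef_pos: [642.2, 54.9, 329.6]
ee_rot: [-0.001, 0.194, 0.981, -0.0]
force: [-0.1, -0.1, -1.8]
grip_width: 0.998
grip_force: 0.0
```

```bash
python3 cap.py 7
python3 - <<'E'
from m import *
im,c,s=L(7);h=cv2.cvtColor(im,cv2.COLOR_BGR2HSV).astype(int)
m=(h[...,0]>=14)&(h[...,0]<24)&(h[...,1]>110)&(h[...,2]>50); m,e,st=blob(m,(285,210)); print("brass",st,fit(c,pts(m),24,12,30,(642,55)))
m,_,_=blob((h[...,0]>60)&(h[...,0]<95)&(h[...,1]>70),(285,207)); print("flange",*fit(c,pts(m),50,0,12,(640,55)))
T=rot(s["ee_rot"]); print("to black",T.T@(np.array([452.7,-5.1,s["eef_pos"][2]])-s["eef_pos"]))
E
```

```text
7 [642.18148181  54.93815141 329.61035088] 0.014737814243209645
brass [ 249  175   63   58 1127] (array([641.4,  54.8]), 2946.0, 3339.673123544664)
flange [641.7  55. ] 11640.5 12277.544866732787
to black [ 152.3 -127.7    0.5]
```

Scaled: 152 mm is 7.6, -128 mm is -6.4.

steer_hand --pt "1.9 -1.6 0 0 0 0" --pt "3.8 -3.2 0 0 0 0" --pt "5.7 -4.8 0 0 0 0" --pt "7.6 -6.4 0 0 0 0" --pt "7.6 -6.4 0 0 0 0" --pt "7.6 -6.4 2 0 0 0" --pt "7.6 -6.4 4 0 0 0" --pt "7.6 -6.4 5.5 0 0 0"

```text
time_s: 13.85
eef_pos: [452.6, -5.3, 218.5]
ee_rot: [-0.001, 0.194, 0.981, 0.0]
force: [0.4, 0.2, -0.2]
grip_width: 1.0
grip_force: 0.0
```

steer_hand --pt "0 0 1 0 0 0" --pt "0 0 1.7 0 0 0" --pt "0 0 1.8 0 0 0" --pt "0 0 1.8 0 0 0"

```text
time_s: 14.25
eef_pos: [453.2, -5.4, 184.7]
ee_rot: [-0.001, 0.194, 0.981, 0.0]
force: [-0.2, -1.1, -0.7]
grip_width: 1.001
grip_force: 0.0
```

steer_hand --pt "0 0 0 0 0 0" --pt "0 0 0 0 0 0" --pt "0 0 0 0 0 0" --pt "0 0 0 0 0 0" --pt "0 0 0 0 0 0" --pt "0 0 0 0 0 0" --jaw 0 --grip_n 30

```text
time_s: 14.85
eef_pos: [453.2, -5.5, 186.0]
ee_rot: [0.001, 0.194, 0.981, -0.0]
force: [-0.2, -0.3, 4.5]
grip_width: 0.542
grip_force: 30.5
```

```bash
python3 - <<'E'
from m import *
s=ctrl.sense();T=rot(s["ee_rot"]); print("to post",T.T@(np.array([521.2,293.5,s["eef_pos"][2]])-s["eef_pos"]))
E
```

```text
to post [ 51.1 302.4  -0. ]
```

Units first: shifts go in units of 20 mm and turns go in units of 0.2 rad. So 280 mm is 14, 243 mm is 12.15.

steer_hand --pt "0 0 -1.75 0 0 0" --pt "0 0 -3.75 0 0 0" --pt "0.4 2.45 -3.75 0 0 0" --pt "0.8 4.9 -3.75 0 0 0" --pt "1.2 7.35 -3.75 0 0 0" --pt "1.6 9.75 -3.75 0 0 0" --pt "2 12.15 -3.75 0 0 0" --pt "2.3 14 -3.75 0 0 0"

```text
time_s: 15.65
eef_pos: [517.1, 273.6, 260.5]
ee_rot: [0.0, 0.193, 0.981, 0.0]
force: [0.6, -1.1, -1.2]
grip_width: 0.544
grip_force: 31.6
```

steer_hand --pt "0.2 1.125 0 0 0 0" --pt "0.2 1.125 0 0 0 0" --pt "0.2 1.125 0 0 0 0" --pt "0.2 1.125 0 0 0 0" --pt "0.2 1.125 0 0 0 0"

```text
time_s: 16.15
eef_pos: [522.2, 292.3, 260.4]
ee_rot: [-0.0, 0.195, 0.981, -0.0]
force: [0.0, -0.1, -0.4]
grip_width: 0.545
grip_force: 31.6
```

```bash
python3 cap.py 8
python3 - <<'E'
from m import *
im,c,s=L(8); print(proj(c,(521.2,293.5,56)), totool(np.array([521.2,293.5,s["eef_pos"][2]])-s["eef_pos"]))
cv2.imwrite("pics/m6.png",cv2.resize(im[140:380,140:420],(700,600)))
E
```

```text
8 [522.16839632 292.30383218 260.40624578] 0.0016611956369518156
[282.6 250. ] [ 1.4  0.7 -0. ]
```

View pics/m6.png

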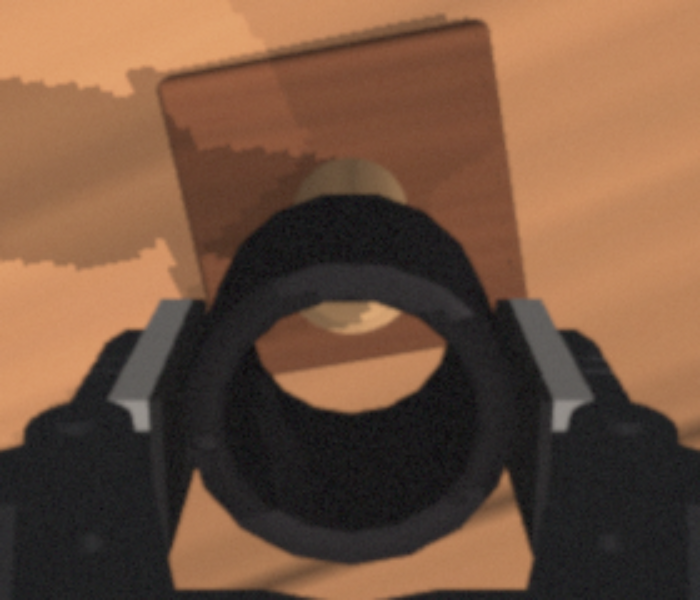

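The peg sits at crop x≈350 under the bush centre at about 348, so it's aligned. Lowering now.

steer_hand --pt "0 0.025 0.5 0 0 0" --pt "0 0.025 1 0 0 0" --pt "0 0.025 1.5 0 0 0" --pt "0 0.025 2 0 0 0" --pt "0 0.025 2.5 0 0 0" --pt "0 0.025 2.5 0 0 0" --pt "0 0.025 2.5 0 0 0"

```text
time_s: 16.9
eef_pos: [522.3, 293.7, 210.1]
ee_rot: [-0.0, 0.194, 0.981, -0.0]
force: [-0.4, 0.0, -0.5]
grip_width: 0.543
grip_force: 31.6
```

steer_hand --pt "0 0 0.25 0 0 0" --pt "0 0 0.5 0 0 0" --pt "0 0 0.7 0 0 0" --pt "0 0 0.75 0 0 0" --pt "0 0 0.75 0 0 0" --pt "0 0 0.75 0 0 0"

```text
time_s: 17.5
eef_pos: [522.3, 293.7, 195.2]
ee_rot: [0.0, 0.194, 0.981, 0.0]
force: [0.1, 0.1, -0.9]
grip_width: 0.544
grip_force: 31.6
```

steer_hand --pt "0 0 0 0 0 0" --pt "0 0 0 0 0 0" --pt "0 0 0 0 0 0" --pt "0 0 0 0 0 0" --pt "0 0 0 0 0 0" --jaw 1 --grip_n 20

```text
time_s: 18.0
eef_pos: [522.3, 293.7, 195.2]
ee_rot: [0.0, 0.194, 0.981, 0.0]
force: [1.1, -0.7, 0.3]
grip_width: 1.0
grip_force: 0.0
```

steer_hand --pt "0 0 -2 0 0 0" --pt "0 0 -4.5 0 0 0" --pt "0 0 -6.75 0 0 0" --pt "0 0 -6.75 0 0 0" --pt "0 0 -6.75 0 0 0" --pt "0 0 -6.75 0 0 0"

```text
time_s: 18.6
eef_pos: [522.1, 293.6, 328.7]
ee_rot: [-0.001, 0.194, 0.981, -0.001]
force: [-0.1, -0.9, -0.4]
grip_width: 1.001
grip_force: 0.0
```

```bash
python3 cap.py 9
```

```text
9 [522.06302536 293.5967337  328.66336024] 0.01118694922045027
```

steer_hand --pt "-1.1 -2.1 -0.3 0 0 0" --pt "-2.2 -4.2 -0.6 0 0 0" --pt "-3.3 -6.3 -0.9 0 0 0" --pt "-4.4 -8.4 -1.2 0 0 -0.65" --pt "-5.5 -10.5 -1.5 0 0 -1.3" --pt "-6.6 -12.6 -1.75 0 0 -1.95" --pt "-7.7 -14.7 -1.75 0 0 -2.6" --pt "-8.8 -16.8 -1.75 0 0 -3.25"

```text
time_s: 19.45
eef_pos: [556.9, -86.0, 364.1]
ee_rot: [-0.001, -0.132, 0.991, 0.0]
force: [0.7, 0.8, -0.4]
grip_width: 1.0
grip_force: 0.0
```

```bash
python3 - <<'E'
from m import *
im,c,s=L(9);h=cv2.cvtColor(im,cv2.COLOR_BGR2HSV).astype(int); i=np.indices(h.shape[:2])
m,e,st=blob((h[...,2]<45)&(i[0]<290),(290,210)); print("black",st,fit(c,pts(m),24,12,48,(521,293)))
s=ctrl.sense(); print(s["eef_pos"],s["joints"],totool(np.array([560,-240,365])-s["eef_pos"]))
E
```

```text
black [ 248  173   66   71 1858] (array([520.5, 293.5]), 3624.5, 4004.9635998747544)
[556.9 -86.  364.1] [-0.4  0.4  1.4  0.   1.3 -2.2] [  37.2 -149.5   -1. ]
```

Scaled: -150 mm is -7.5, -37 mm is -1.85.

steer_hand --pt "0.45 -1.85 0 0 0 0" --pt "0.9 -3.75 0 0 0 0" --pt "1.4 -5.6 0 0 0 0" --pt "1.85 -7.5 0 0 0 0" --pt "1.85 -7.5 0 0 0 0" --pt "1.85 -7.5 0 0 0 0" --pt "1.85 -7.5 0 0 0 0"

```text
time_s: 20.15
eef_pos: [559.8, -237.7, 364.4]
ee_rot: [-0.001, -0.13, 0.992, 0.001]
force: [-0.7, -0.2, 0.1]
grip_width: 1.003
grip_force: 0.0
```

```bash
python3 cap.py 10
```

```text
10 [ 559.81495248 -237.67207444  364.44423024] 0.011028721194573694
```

steer_hand --pt "2.25 0 0 0 0 0" --pt "4 0 0 0 0 0" --pt "4 0 0 0 0 0" --pt "4 0 0 0 0 0" --pt "4 0 0 0 0 0"

```text
time_s: 20.7
eef_pos: [483.1, -258.3, 365.3]
ee_rot: [0.0, -0.13, 0.992, -0.0]
force: [0.4, 0.1, 0.8]
grip_width: 1.004
grip_force: 0.0
```

```bash
python3 cap.py 11
python3 - <<'E'
from m import *
print([round(x,2) for x in ctrl.sense()["joints"]])
a=[L(n)[0] for n in(10,11)]
cv2.imwrite("pics/m7.png",np.hstack([i[:,60:460] for i in a]))
E
```

```text
11 [ 483.06165252 -258.32892101  365.31450725] 0.00982164312508094
[np.float64(-0.7), np.float64(0.4), np.float64(1.49), np.float64(0.0), np.float64(1.26), np.float64(-2.54)]
```

View pics/m7.png

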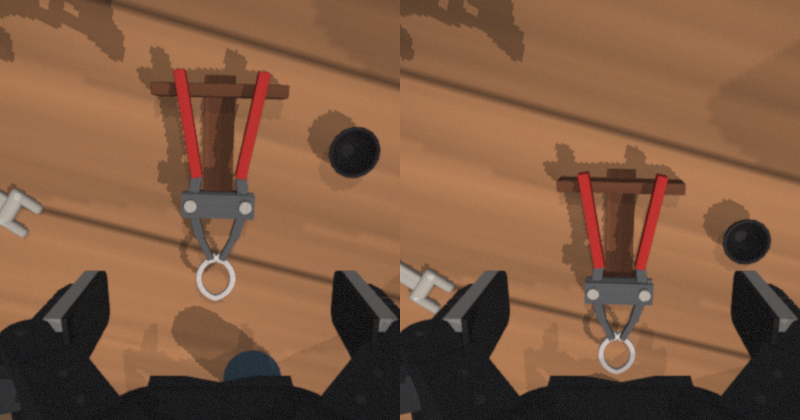

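The left view shows the ring at (215,280) with rivets at (190,207) and (245,208). The right view has the ring at (617,354) with rivets at (593,294) and (645,296). The handles are red, and I'll segment them for precision.

```bash
python3 - <<'E'
from m import *
ob={}
for n,rg in((10,(275,280)),(11,(277,354))):
    im,c,s=L(n);h=cv2.cvtColor(im,cv2.COLOR_BGR2HSV).astype(int)
    red=((h[...,0]<5)|(h[...,0]>175))&(h[...,1]>160)&(h[...,2]>90)
    k,l,st,ce=cv2.connectedComponentsWithStats(red.astype(np.uint8)); big=sorted(sorted(range(1,k),key=lambda i:-st[i,4])[:2],key=lambda i:ce[i][0])
    o={}
    for nm,i in zip("LR",big):
        P=pts(l==i); y0,y1=P[:,1].min(),P[:,1].max()
        o["rear"+nm]=P[P[:,1]<=y0+3].mean(0); o["front"+nm]=P[P[:,1]>=y1-3].mean(0); o["mid"+nm]=P.mean(0).astype(float)
    m=(h[...,1]<50)&(h[...,2]>125)
    mm,e,s2=blob(m&(np.hypot(np.indices(m.shape)[1]-rg[0],np.indices(m.shape)[0]-rg[1])<35),rg)
    o["ringc"]=hullc(pts(mm))[0]; print(n,"ring",e,s2)
    for nm,g in(("rivL",(250,207) if n==10 else (253,294.5)),("rivR",(305,208) if n==10 else (305,296))):
        b,e,s2=blob(m&(np.hypot(np.indices(m.shape)[1]-g[0],np.indices(m.shape)[0]-g[1])<12),g); o[nm]=np.array(e[0])
    for a,v in o.items(): ob.setdefault(a,[]).append((c,v))
for a,v in ob.items():
    x,e=tri(v); print(a,x,round(e[0],2),[o[1] for o in v], [plane(o[0],o[1],26 if a=="ringc" else 38)[:2] for o in v])
E
```

```text
10 ring ((275.1622619628906, 277.0553283691406), (37.9860725402832, 44.94659423828125), 2.369494915008545) [256 254  39  47 591]
11 ring ((276.2649230957031, 353.37799072265625), (35.99155807495117, 38.41505813598633), 4.551888465881348) [258 338  37  36 404]
rearL [ 471.6 -292.4   32.4] 0.25 [array([239.3,  70.7]), array([243.8, 173.8])] [array([ 472.1, -292. ]), array([ 470.6, -291.9])]
frontL [ 545.9 -261.4   34.3] 0.06 [array([255.7, 175.2]), array([258.1, 265.4])] [array([ 545.2, -261.3]), array([ 544.3, -261.6])]
midL [ 506.8 -277.6   34.2] 0.02 [array([247.5, 122. ]), array([250.7, 219. ])] [array([ 506.7, -277.3]), array([ 505.7, -277.6])]
rearR [ 457.2 -230.3   30.7] 0.18 [array([323.2,  73.7]), array([320.9, 175.9])] [array([ 458.1, -230.8]), array([ 456.3, -231.6])]
frontR [ 537.  -225.9   37. ] 0.13 [array([301.1, 176.3]), array([300.3, 267.2])] [array([ 536.8, -225.9]), array([ 536.6, -226.2])]
midR [ 495.2 -228.2   35.4] 0.04 [array([312.4, 123.9]), array([311.1, 221.1])] [array([ 495.2, -228.4]), array([ 494.6, -228.7])]
ringc [ 629.5 -223.2   31.8] 0.04 [array([275.2, 277. ]), array([276.2, 354.2])] [array([ 632.1, -222.5]), array([ 633.6, -222.2])]
rivL [ 570.5 -259.9   40.5] 0.01 [array([249.7, 206. ]), array([252.6, 294.1])] [array([ 571.2, -259.9]), array([ 571.8, -259.8])]
rivR [ 560.5 -216.    40.3] 0.0 [array([305.1, 207.9]), array([304.4, 295.7])] [array([ 561. , -215.7]), array([ 561.6, -215.5])]
```

```bash
python3 - <<'E'
from m import *
s=ctrl.sense();print(totool(np.array([517.1,-249.1,186])-s["eef_pos"]),R.from_quat(s["ee_rot"],scalar_first=True).as_matrix().round(4))
E
```

```text
[-35.2   0.2 179.2] [[-1.  -0.3  0. ]
 [-0.3  1.  -0. ]
 [-0.  -0.  -1. ]]
```

Scaled: 179 mm is 8.95, 177 mm is 8.85, 0.035 rad is 0.175.

steer_hand --pt "-0.85 0 1 0 0 0.085" --pt "-1.75 0 3 0 0 0.175" --pt "-1.75 0 5 0 0 0.175" --pt "-1.75 0 6.75 0 0 0.175" --pt "-1.75 0 8 0 0 0.175" --pt "-1.75 0 8.85 0 0 0.175" --pt "-1.75 0 8.95 0 0 0.175" --pt "-1.75 0 8.95 0 0 0.175" --jaw 1 --grip_n 20

```text
time_s: 21.55
eef_pos: [516.7, -249.8, 186.2]
ee_rot: [-0.0, -0.112, 0.994, 0.0]
force: [0.2, -0.6, 0.7]
grip_width: 0.999
grip_force: 0.0
```

steer_hand --pt "0 0 0 0 0 0" --pt "0 0 0 0 0 0" --pt "0 0 0 0 0 0" --pt "0 0 0 0 0 0" --pt "0 0 0 0 0 0" --pt "0 0 0 0 0 0" --pt "0 0 0 0 0 0" --pt "0 0 0 0 0 0" --jaw 0 --grip_n 35

```text
time_s: 22.35
eef_pos: [516.8, -250.1, 188.4]
ee_rot: [0.001, -0.112, 0.994, -0.001]
force: [-0.2, 2.7, 11.6]
grip_width: 0.396
grip_force: 34.3
```

Scaled: -60 mm is -3, -80 mm is -4.

steer_hand --pt "0 0 -0.5 0 0 0" --pt "0 0 -1 0 0 0" --pt "0 0 -2 0 0 0" --pt "0 0 -3 0 0 0" --pt "0 0 -4 0 0 0" --pt "0 0 -4 0 0 0" --pt "0 0 -4 0 0 0" --pt "0 0 -4 0 0 0"

```text
time_s: 23.15
eef_pos: [515.9, -249.8, 265.1]
ee_rot: [-0.001, -0.112, 0.994, 0.001]
force: [-0.5, 0.1, -2.7]
grip_width: 0.39
grip_force: 35.6
```

```bash
python3 - <<'E'
from m import *
a=ctrl.capture("top")[:,:,::-1];b=ctrl.capture("scene")[:,:,::-1]
cv2.imwrite("pics/t2.png",a);cv2.imwrite("pics/s2.png",b)
s=ctrl.sense();print(s["eef_pos"],s["ee_rot"])
t=ctrl.calibration("top");c=ctrl.calibration("scene")
T=rot(s["ee_rot"]);r=s["eef_pos"]+T@np.array([-118,0,0]);r[2]=26+s["eef_pos"][2]-188.4;print("exp ring",r,proj(t,r),proj(c,r))
u=proj(t,r).astype(int);v=proj(c,r).astype(int)
cv2.imwrite("pics/m8.png",np.hstack([cv2.resize(a[u[1]-40:u[1]+50,u[0]-60:u[0]+60],(400,300)),cv2.resize(b[v[1]-45:v[1]+45,v[0]-50:v[0]+70],(400,300))]))
E
```

```text
[ 516.  -249.9  265.1] [-0.  -0.1  1.   0. ]
exp ring [ 631.1 -223.7  102.7] [369.2 201.3] [224.9 165.9]
```

View pics/m8.png

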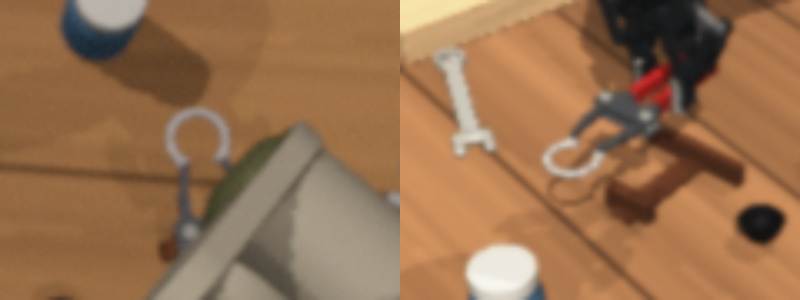

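The pliers are lifted with the ring open and round, at top crop (198,137) and scene crop (575,158). Next I'll check these against the prediction, using the known stub to remove camera bias.

```bash
python3 - <<'E'
from m import *
t=ctrl.calibration("top");c=ctrl.calibration("scene")
def bright(im,g,r,hs=50,v=120):
    h=cv2.cvtColor(im,cv2.COLOR_BGR2HSV).astype(int);i=np.indices(h.shape[:2]); m=(h[...,1]<hs)&(h[...,2]>v)&(np.hypot(i[1]-g[0],i[0]-g[1])<r); return m
def green(im,g):
    h=cv2.cvtColor(im,cv2.COLOR_BGR2HSV).astype(int); m,e,st=blob((h[...,0]>60)&(h[...,0]<95)&(h[...,1]>70),g); return hullc(pts(m))[0]
for nm,cal,f,g,rg in(("top",t,"t2",(257,198),(368.4,202)),("scene",c,"s2",(287,252),(226.5,167.4))):
    im=cv2.imread(f"pics/{f}.png"); gg=green(im,g); pf=hullc(cyl(cal,642,55.5,50,0,12))[0]
    m=bright(im,rg,14); rc=hullc(pts(m))[0]
    s=ctrl.sense();T=rot(s["ee_rot"]); 
    r=s["eef_pos"]+T@np.array([-119.,0,0]); r[2]=26+s["eef_pos"][2]-188.4
    pr=hullc(cyl(cal,r[0],r[1],23,r[2]-2,r[2]+2))[0]
    print(nm,"flange obs-pred",gg-pf,"ring obs",rc,"obs-pred",rc-pr,m.sum(), "px for +10mm x,y,z",[proj(cal,r+10*np.eye(3)[k])-proj(cal,r) for k in range(3)])
print(r,T.T@np.array([642-r[0],55.4-r[1],0]))
E
```

```text
top flange obs-pred [-0.   0.9] ring obs [367.7 201.9] obs-pred [-1.4  1. ] 92 px for +10mm x,y,z [array([ 0.2, -4. ]), array([-4.1, -0.3]), array([ 0.8, -0.9])]
scene flange obs-pred [-0.4  0.6] ring obs [225.3 166.8] obs-pred [0.7 0.7] 54 px for +10mm x,y,z [array([-3.1,  1.4]), array([2. , 1.8]), array([-0.3, -2.9])]
[ 632.  -223.5  102.7] [-71.7 269.7   0.3]
```

Scaled: 267.5 mm is 13.375, 10 mm is 0.5.

steer_hand --pt "-0.6 2.2 0 0 0 0" --pt "-1.2 4.4 0 0 0 0" --pt "-1.8 6.6 0 0 0 0" --pt "-2.4 8.8 0 0 0 0" --pt "-3 11 0 0 0 0" --pt "-3.3 12.5 0.5 0 0 0" --pt "-3.575 13.375 1 0 0 0" --pt "-3.575 13.375 1 0 0 0"

```text
time_s: 24.05
eef_pos: [525.9, 28.7, 244.6]
ee_rot: [-0.002, -0.113, 0.994, 0.001]
force: [-0.5, 0.3, -2.2]
grip_width: 0.397
grip_force: 35.7
```

steer_hand --pt "0 0 0 0 0 0" --pt "0 0 0 0 0 0" --pt "0 0 0 0 0 0"

```text
time_s: 24.35
eef_pos: [526.6, 25.7, 246.5]
ee_rot: [0.0, -0.111, 0.994, -0.0]
force: [0.7, -0.0, -2.2]
grip_width: 0.392
grip_force: 35.7
```

```bash
cat > ring.py <<'E'
from m import *
import sys
n=sys.argv[1]
a=ctrl.capture("top")[:,:,::-1];b=ctrl.capture("scene")[:,:,::-1]
cv2.imwrite(f"pics/t{n}.png",a);cv2.imwrite(f"pics/s{n}.png",b)
s=ctrl.sense();print(s["eef_pos"])
t=ctrl.calibration("top");c=ctrl.calibration("scene")
T=rot(s["ee_rot"]);r=s["eef_pos"]+T@np.array([-119,0,0]);r[2]=26+s["eef_pos"][2]-188.4
for cal in(t,c): print("ring exp",r,proj(cal,r),"shaft top",proj(cal,(642,55.5,62)))
u=proj(t,r).astype(int);v=proj(c,r).astype(int)
f=lambda i,u:cv2.resize(i[u[1]-25:u[1]+35,u[0]-40:u[0]+40],(800,600),interpolation=cv2.INTER_CUBIC)[:,200:600]
cv2.imwrite(f"pics/r{n}.png",np.hstack([f(a,u),f(b,v)]));print("crop origins",u-[20,25],v-[20,25],"scale 10")
E
python3 ring.py 3
```

```text
[526.5  26.  246.4]
ring exp [642.6  52.3  84. ] [256.7 189.7] shaft top [255.7 191.9]
ring exp [642.6  52.3  84. ] [285.9 229.9] shaft top [286.7 236.9]
crop origins [236 164] [265 204] scale 10
```

View pics/r3.png

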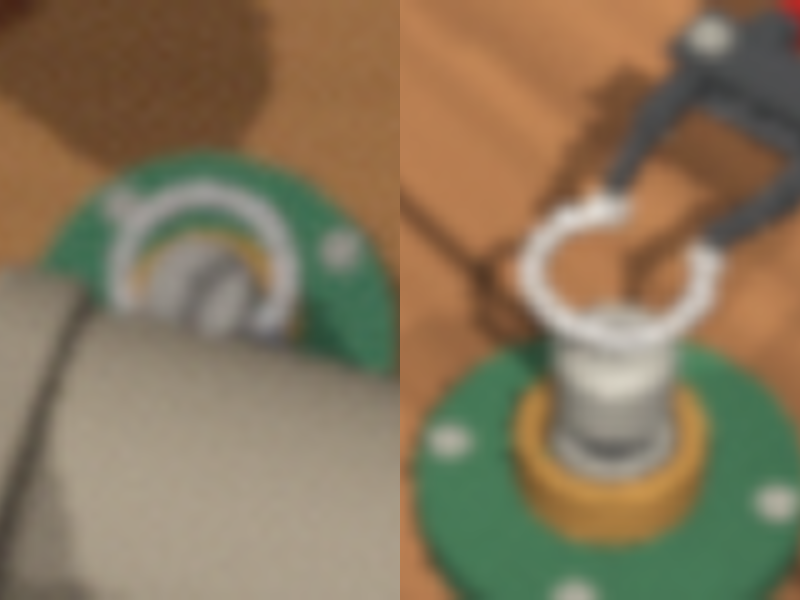

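Top crop: the ring spans x 110–300, with its top edge at y 180. Scene crop: it spans x 520–720, with its bottom edge at y 348, and the stub sits beneath it. I'll solve the ring's position from these extents.

```bash
cat > sol.py <<'E'
from m import *
t=ctrl.calibration("top");c=ctrl.calibration("scene")
bt=np.array([0,.9]);bs=np.array([-.4,.6])
def feat(p):
    a=np.array(cyl(t,p[0],p[1],23,p[2]-2,p[2]+2))+bt; b=np.array(cyl(c,p[0],p[1],23,p[2]-2,p[2]+2))+bs
    return np.array([a[:,0].min(),a[:,0].max(),a[:,1].min(),b[:,0].min(),b[:,0].max(),b[:,1].max()])
obs=np.array([236+11,236+30,164+18,265+12,265+32,204+34.8])
r=np.array([642.6,52.3,84])
print("obs-pred",obs-feat(r)); s=least_squares(lambda p:feat(p)-obs,r); print(s.x,s.fun)
E
python3 sol.py
python3 - <<'E'
from m import *
# automatic: ring/shaft/bias in the saved pictures
t=ctrl.calibration("top");c=ctrl.calibration("scene")
im=cv2.imread("pics/s3.png");h=cv2.cvtColor(im,cv2.COLOR_BGR2HSV).astype(int)
m,e,st=blob((h[...,0]>12)&(h[...,0]<22)&(h[...,1]>140)&(h[...,2]>90)&(np.indices(h.shape[:2])[0]>235)&(abs(np.indices(h.shape[:2])[1]-286)<14)&(np.indices(h.shape[:2])[0]<262),(286,252))
p=pts(m);q=np.array(cyl(c,642,55.5,24,12,30)); print("brass scene x",p[:,0].min(),p[:,0].max()+1,"ymax",p[:,1].max()+1,"pred",q.min(0),q.max(0))
E
```

```text
obs-pred [-0.4  0.   0.5  1.1  1.8  0.5]
[640.3  53.5  82.3] [-0.1 -0.6  0.5 -0.1 -0.7 -0.2]
brass scene x 277 295 ymax 258 pred [276.6 238.4] [296.1 257.8]
```

Scaled: 28 mm is 1.4, 3 mm is 0.15.

steer_hand --pt "-0.1 0.075 0.15 0 0 0" --pt "-0.1 0.075 0.4 0 0 0" --pt "-0.1 0.075 0.65 0 0 0" --pt "-0.1 0.075 0.9 0 0 0" --pt "-0.1 0.075 1.15 0 0 0" --pt "-0.1 0.075 1.4 0 0 0" --pt "-0.1 0.075 1.4 0 0 0" --pt "-0.1 0.075 1.4 0 0 0"

```text
time_s: 25.25
eef_pos: [528.1, 28.6, 218.1]
ee_rot: [-0.0, -0.112, 0.994, 0.0]
force: [-0.4, -0.9, -2.1]
grip_width: 0.393
grip_force: 35.7
```

```bash
python3 - <<'E'
from m import *
s=ctrl.sense();print(s["force"],s["wrist_torque"],s["eef_pos"])
E
```

```text
[-0.4 -0.9 -2.1] [-0.   0.1  0. ] [528.1  28.6 218.1]
```

Scaled: 20 mm is 1, 16 mm is 0.8.

steer_hand --pt "0 0 0.2 0 0 0" --pt "0 0 0.4 0 0 0" --pt "0 0 0.6 0 0 0" --pt "0 0 0.8 0 0 0" --pt "0 0 1 0 0 0" --pt "0 0 1 0 0 0" --pt "0 0 1 0 0 0" --pt "0 0 1 0 0 0"

```text
time_s: 26.05
eef_pos: [528.1, 28.6, 198.4]
ee_rot: [0.0, -0.112, 0.994, -0.0]
force: [0.3, -0.1, -2.2]
grip_width: 0.39
grip_force: 35.7
```

```bash
python3 - <<'E'
from m import *
s=ctrl.sense();print(s["force"],s["wrist_torque"],s["eef_pos"])
f=[ctrl.capture("scene") for _ in range(8)]; F=np.array([ctrl.sense()["force"]]);print(F)
t=ctrl.calibration("top");c=ctrl.calibration("scene")
a=ctrl.capture("top")[:,:,::-1]; b=f[-1][:,:,::-1]; cv2.imwrite("pics/t4.png",a);cv2.imwrite("pics/s4.png",b)
# scene: bright ring extents, pixels near expected ring, print mask rows
for cal,im,nm in((c,b,"scene"),(t,a,"top")):
    u=proj(cal,(642,55.5,35)); h=cv2.cvtColor(im,cv2.COLOR_BGR2HSV).astype(int); x0,y0=(u-[15,11]).astype(int)
    q=np.array(cyl(cal,642,55.5,23,33,37)); print(nm,"origin",x0,y0,"pred centred",q.min(0),q.max(0))
    for y in range(y0,y0+22): print(y," ".join("%3d%s"%(h[y,x,2],"*" if h[y,x,1]<45 and h[y,x,2]>120 else " ") for x in range(x0,x0+30)))
E
```

```text
[ 0.3 -0.1 -2.2] [ 0.  0. -0.] [528.1  28.6 198.4]
[[-0.5 -0.7 -1.9]]
scene origin 271 233 pred centred [277.1 236.8] [295.8 251.9]
233 159  145  125  109  109  125  144  154  157  158  157  149  127  109  105  100   92   89   99  127  146  150  151  152  150  146  132  119  107   98 
234 158  154  144  127  110  108  124  140  153  156  156  147  128  129  140  139* 132* 127* 133  146  151  152  152  152  154  154  154  146  123  109 
235 155  156  153  144  128  111  106  119  138  146  147  145  149  165* 174* 176* 173* 171* 166  155  151  152  152  152  152  153  155  146  126  116 
236 153  154  155  153  146  128  107   95  110  120  133  157  173* 180* 184* 183* 182* 182* 178* 166* 153  153  154  152  151  152  149  131  118  110 
237 155  154  154  154  151  135  109   79   75   97  134* 167* 182* 183* 183* 182* 182* 181* 182* 176* 161* 151  146  143  143  144  145  127  109   93 
238 162  159  153  147  136  111   83   71   78  108  143* 1
[... 5304 characters left out ...]
 105   94   87   87   89   92   98   95   86   85   82   71   73   76   77   78   81 
201 137  113   93  108  125  131  130  129  131  127  123  117  120  117  111  101   97   92   95   97   90   76   67   63   70   74   78   78   77   77 
202 130  104   99  126  138  140  139  138  134  133  132  131  129  125  123  116  110  108  108  107   97   83   78   75   74   76   77   77   77   79 
203 123   99  115  139  144  145  143  143  140  141  138  137  135  134  131  129  127  125  121  120  112  105   98   88   84   83   82   78   78   79 
204 110  106  131  147  152  149  149  149  147  144  145  144  144  141  137  137  134  134  131  131  128  123  118  115  110  106   97   93   83   83
```

The ring is centred on the stub to about 1 mm in both cameras and sits at groove height. The wrist force hasn't changed from free air, so I'm handing in.

```bash
python3 -c "
from rig import ctrl
print(ctrl.finish_job())"
```

```text
the job is handed in; nothing more can be done
None
```

The bushes are swapped and the job is handed in at about 27 s, with the spread ring held level at the groove, about 1 mm off centre by camera and with no contact force felt; the judge returned no verdict.

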